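# Take the press-and-turn safety cap off the gauge pot and park it

### The arm

A 6-joint arm with a two-finger parallel gripper is mounted at the origin on the work surface. World frame = base frame: x ahead of the robot, y to its left, z up, the work surface at z = 0. Lengths are in m, angles in rad, forces in N, time in s.
With the tool pointing down it reaches from about 0.425 to 0.95 m from the base axis. Payload 3.5 kg.
Tool frame: the origin (TCP) lies at the very end of the fingers, on their centre line; the grasp point (between the pads) lies 19 mm behind it; z points along the fingers, y is the line along which they close (so a half turn about z gives the same grasp; the last joint's range is limited). The gripper opens to 85 mm and grips with 20 to 120 N. Pads are 22 mm wide; open, the fingers measure 114 mm over their backs; the gripper's body (76 mm by 85 mm) begins 54 mm behind the grasp point. The pads swing forward as they close: fully open they stand 13 mm farther back than shut.
Start: joints at [-1.373, 0.286, 1.577, -0, 1.279, -0.15], TCP at [0.23, -0.635, 0.199] pointing down, gripper open.
Joint ranges: [-2.77, 2.77], [-0.9, 2.22], [0.21, 2.48], [-1.53, 4.67], [0.24, 2.81], [-2.84, 2.84]. Speed limits (rad/s): [2.79, 2.79, 3.14, 3.14, 3.14, 3.14].

### API

Orientations are given as a rotation vector (axis times angle).
In Python, from plant import get_state, capture, camera_params, sign_off gives the robot as it stands.
- The arm moves only by the shell command python3 -m crank 'ROWS' [OPENING]. ROWS is JSON, a list of rows, each a list of 6 numbers: the shift along the tool's x, y, z in cm, then the turn, a rotation vector about the tool's x, y, z in rad. In form: [[x, y, z, rx, ry, rz], ...]. A call has exactly 10 rows; each row shifts and turns the commanded pose from where the row before left it, along the tool's axes as they then stand; what a row does not reach is not made up. A row lasts 1/12 s, in which the tool goes at most 41.7 mm and 7.16 degrees, less where a joint would pass 70% of its speed; a pose out of reach is approached as far as the arm can. A call with a gripper value outside its range is refused whole. OPENING is the opening, from -1 (shut) to 1 (fully open), set as the call begins (- or left out, the last holds). The fingers move at their own pace and stop on an object; the grip force is fixed at half the most. Time passes only in rows, so rows that do not move let the fingers close, or fill a call up. It gives the time, the measured TCP pose, the force, the opening and the grip force at its end, in the units of the state.
- get_state(): the state, without advancing time (a new reading comes with each control period).
- capture(name): name is "scene" or "top" or "wrist"; returns (picture, depth): 384x512x3 uint8, red, green, blue; 384x512 float32, m along the optical axis (not along the pixel's ray), 0 where there is no reading.
- camera_params(name): a dict with "vertical_fov" (degrees; the focal length in pixels is half the picture's height over the tangent of half this angle, whatever the lens; pixels are square), "cx", "cy" (the principal point, pixels), "rvec" (rotation vector, rad) and "tvec" (3), from world to camera coordinates, as OpenCV has them; the wrist camera has in their place "tool_from_camera" (4x4, takes a point from camera to tool coordinates, whose origin is the TCP and whose axes are the flange's). Camera axes: x right, y down, z forward; pixel columns grow to the right and rows downward; lengths in m; the calibration is good to about 2 mm. A picture is of the moment at which its call begins: read the wrist's pose just before it. camera_params takes no time and is no camera call.
- sign_off(): hands the job in; it is judged then, once.
The state is a dict: "clock": time; "joints": joint angles; "qvel": joint speeds; "tau": joint torques, N m; "tcp_pos": TCP position; "tcp_rot": TCP orientation; "force": force on the tool from outside, world axes, zero at the start; "torque": the same for the moment, N m; "width": opening from 0.0 (shut) to 1.0 (fully open); "finger_force": force on a finger pad.
Only numpy, scipy, OpenCV 4.12 (cv2) and the standard library are available. Lean on these libraries where they do the work, as an engineer would, in place of code of your own. Each camera call takes 0.05 s, during which the arm holds its last target. There are 200 camera calls.

### The job

Open the gauge pot at the coupler bench: press its blue cap down gently against the spring, just until its lugs come free, keep it pressed while you turn it anticlockwise to the green open marks, then lift it off. Park the cap upright and fully home in the open tube stub and let go; do not ram the spring, force or drop the cap, and leave the other things on the bench alone.

Things in the scene. Friction and masses are not known exactly. Their poses are not given: they have to be found in the camera images.
- cap: Blue plastic press-and-turn cap, 70 g. Origin: centre of the underside of its round head (66 mm across, z 0 to 12 mm). Locked in the pot at the start: origin 87 mm above the pot's origin (20 mm gap under the head), x axis 60 degrees clockwise (seen from above) of the pot's x axis, few degrees of play. Same after a half turn. It comes free of the pot once lifted 28 mm.
- cap_grip (a point): Middle of the grip bar on top of the cap's head, 34 mm above the cap's origin (10 mm under the bar's top). The bar is straight, along the cap's x axis: 52 mm long (x), 16 mm thick (y), from z 12 to 44 mm of the cap. Small white marks on the head's edge at both ends of the bar.
- cap_lugs (a point): Middle between the cap's two lugs, 29.5 mm below its origin. Under the head a grey stem, 30.4 mm diameter, reaches to z -35 mm; the lugs stick out of it at +x and -x, 50 mm over both tips, 7 mm wide, 5 mm tall. Locked, they are caught behind teeth in the pot, so the cap turns only when pressed down, and must stay pressed all the way round.
- pot: Gauge pot, fixed: metal tube 72 mm across, rim at z 67 mm, on a dark round flange 104 mm across, 6 mm thick. Origin: centre of the flange's underside, z up. The two open slots for the lugs lie along its x axis, at +x and -x, marked by two green stripes on the flange; two red stripes, 60 degrees clockwise of them, mark the locked places.
- pot_mouth (a point): Centre of the pot's mouth, 67 mm above its origin. The depth the cap must be pressed before it turns differs from pot to pot (2 to 15 mm, unseen), but the spring always gives about 12 N when the lugs just clear the teeth, rising 0.7 N per mm, and bottoms hard at 14.5 N, 3.5 mm past clearing. Open slots: play 8 degrees each way, hard stop beyond.
- stub: Tube stub to park the cap in, fixed: a plain upright steel tube open at the top, 69 mm outside, 57 mm inside, on a 100 mm square foot plate 5 mm thick. Origin: centre of the underside of the foot plate, z up. When parked the stem hangs inside and the cap's head rests on the rim; any yaw will do.
- stub_rim (a point): Centre of the stub's open mouth at the height of its rim, 50 mm above the bench.
- marker: Red steel marker block, bystander, 60 x 30 x 25 mm (x, y, z), loose; origin at the centre of its underside.
- gauge: Polished steel double-ended bolt gauge, bystander, 130 mm long along its x axis, 14 mm square handle, loose; origin at the centre of its underside.
- coupler_c: Scaffold swivel coupler on the bench, bystander, about 65 x 140 x 65 mm (x, y, z), 0.9 kg, loose; origin at the centre of its underside.
- spanner: Spanner, bystander, 200 mm long along its x axis, loose on the bench.
- bin: Galvanised reject bin at the robot's left, fixed, bystander, 200 x 200 x 110 mm, open, with two reject couplers in it; origin at the centre of its underside.
- lid_handle (a point): Knob of the bin's hinged lid, which stands propped open behind the bin to about 0.3 m above the bench; leave it so.
- plunger: Round brass pad on the spring inside the pot, 27 mm across, under the cap's stem; origin at the centre of its top. It pushes the cap up with 1.5 to 10.5 N at rest. About 13 N on the cap holds the lugs clear; more than 22 N on the pad is ramming it. More than 40 N in all between cap and pot is forcing.
Things that resemble listed ones, but are neither listed nor needed, are in the scene too. Leave any purple or turquoise look-alike of the pot alone.

How it is judged:
On the way, in this order (a step that is already met when the one before it is completed fails the run):
1. the cap is turned anticlockwise to the open position (within 0.2 rad of the open slots) while still in the pot (angle between the x axis of cap and the x axis of pot, either way round below 0.2 rad and z of cap in the frame of pot below 0.1 m and horizontal distance between cap and pot below 0.01 m), for 0.1 s.
2. the cap is lifted clear of the pot (z of cap in the frame of pot above 0.115 m), for 0.1 s.
At the end, for the whole second after the job is handed in: The cap is parked upright (within 0.08 rad) in the tube stub with its head resting on the rim (underside within 3 mm of rim height, centre within 6 mm), released and at rest (horizontal distance between cap and stub_rim below 0.006 m and z of cap in the frame of stub_rim between -0.003 and 0.003 m and angle between cap's own z axis and vertical below 0.08 rad and linear speed of cap below 0.02 m/s and contact force between cap and stub above 0.2 N); the robot touches nothing.
It fails at once if the spring is rammed: more than 22 N between cap and sprung pad (contact force between cap and plunger above 22 N).
It fails at once if the cap is forced: more than 40 N between cap and pot (contact force between cap and pot above 40 N).
It fails at once if the cap is rammed into the stub: more than 40 N between them (contact force between cap and stub above 40 N).
It fails at once if the cap is dropped: falls faster than 0.5 m/s with no finger on it (linear speed of cap above 0.5 m/s and contact force between the fingers and cap below 0.1 N).
It fails at once if another thing on the bench is moved by more than 20 mm, or the bin's lid by more than 40 mm (distance of any of marker, gauge, coupler_c, spanner from where it was at the start of the episode above 0.02 m or distance of lid_handle from where it was at the start of the episode above 0.04 m).
It also fails if it takes over 54 s, if anything falls off the work surface, if the arm or the gripper's body presses on something with over 40 N, if the wrist force passes 120 N, or if a joint passes its speed limit or range.

## Working session

There is one attempt and no reset: what is moved stays moved. The work goes in short steps, Python scripts to look and compute and a shell command to move; the robot and the scene stay as the last step left them, time stands still between calls to the robot, and variables do not carry over. Pictures are saved under pics/ and viewed, at most 10 in all, crops included, and the job is handed in when it is done.

```bash
mkdir -p pics; ls; cat > h.py <<'E'
import numpy as np,cv2
from plant import get_state,capture,camera_params
def K(p):
    f=192/np.tan(np.radians(p["vertical_fov"])/2);return f,p["cx"],p["cy"]
def pose(name):
    # camera->world R,t
    p=camera_params(name)
    if name=="wrist":
        s=get_state();T=np.eye(4);T[:3,:3]=cv2.Rodrigues(np.array(s["tcp_rot"],float))[0];T[:3,3]=s["tcp_pos"]
        M=T@np.array(p["tool_from_camera"]);return p,M[:3,:3],M[:3,3]
    R=cv2.Rodrigues(np.array(p["rvec"],float))[0];return p,R.T,-R.T@np.array(p["tvec"])
def ray(P,u,v,z):
    p,R,t=P;f,cx,cy=K(p);d=R@np.array([(u-cx)/f,(v-cy)/f,1.]);return t+d*(z-t[2])/d[2]
def cloud(P,dep):
    p,R,t=P;f,cx,cy=K(p);v,u=np.mgrid[:384,:512]
    return np.stack([(u-cx)/f*dep,(v-cy)/f*dep,dep],-1)@R.T+t
E
python3 - <<'E'
from h import *
ims=[]
for n in("scene","top","wrist"):
    P=pose(n);im,d=capture(n);np.savez(n,im=im,d=d);cv2.imwrite(f"pics/{n}0.png",im[...,::-1]);print(n,camera_params(n))
print(get_state())
E
```

```text
pics
scene {'vertical_fov': 53.931094378190274, 'cx': 260.30371474657244, 'cy': 187.27169108426216, 'rvec': array([ 1.98813028,  0.94887203, -0.47917565]), 'tvec': array([-0.38615332, -0.15967593,  1.41994461])}
top {'vertical_fov': 45.614934200876604, 'cx': 253.37722068316614, 'cy': 196.18497208866816, 'rvec': array([ 2.15640489, -2.1588075 ,  0.14635924]), 'tvec': array([-0.01952485,  0.58718825,  1.29972505])}
wrist {'vertical_fov': 59.61857827958457, 'cx': 258.52571952774304, 'cy': 190.85560017966048, 'tool_from_camera': array([[ 4.79618451e-05, -9.64270780e-01, -2.64918593e-01,
         6.70576858e-02],
       [ 9.99999375e-01, -2.49609135e-04,  1.08958985e-03,
        -3.53291305e-04],
       [-1.11678576e-03, -2.64918480e-01,  9.64270165e-01,
        -1.75050623e-01],
       [ 0.00000000e+00,  0.00000000e+00,  0.00000000e+00,
         1.00000000e+00]])}
{'clock': 0.15, 'joints': array([-1.37301492e+00,  2.87021157e-01,  1.57781536e+00,  7.85144537e-06,
        1.27857297e+00, -1.50010511e-01]), 'qvel': array([-0.00086863, -0.00306536, -0.00486547,  0.00113816,  0.00094556,
        0.00045946]), 'tau': array([-1.18725457e-03, -4.06604719e+01, -2.93142575e+01, -2.54039278e-04,
        3.94545961e-03, -6.56620315e-06]), 'tcp_pos': array([ 0.22996911, -0.63403174,  0.19813937]), 'tcp_rot': array([-3.09242317e+00, -5.43243242e-01,  5.63236911e-05]), 'force': array([-0.13760528, -0.172572  ,  0.5169178 ]), 'torque': array([-0.04827402, -0.07517189,  0.06717733]), 'finger_force': 0.0, 'width': 0.9995138830202283}
```

View pics/top0.png

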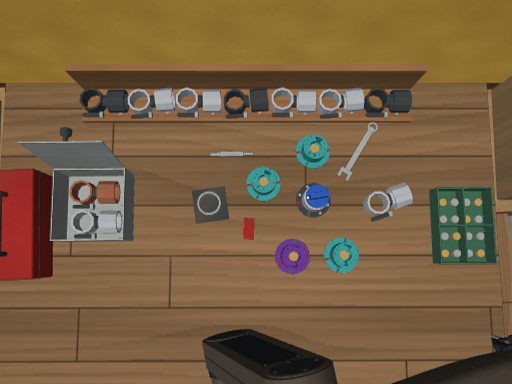

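View pics/scene0.png

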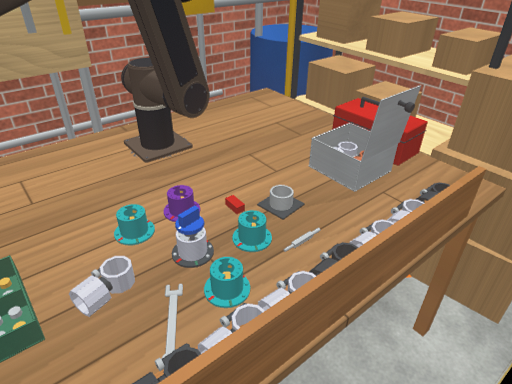

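The top view shows the pot with its blue cap at about (315,198), the stub at (209,204) and the marker at (249,229). Turquoise and purple look-alikes surround the pot. Next I measure positions.

```bash
cat > m.py <<'E'
from h import *
P=pose("top");z=np.load("top.npz");im,d=z["im"],z["d"];C=cloud(P,d)
hsv=cv2.cvtColor(im,cv2.COLOR_RGB2HSV)
blue=cv2.inRange(hsv,(100,120,60),(122,255,255))>0
w=np.zeros_like(blue);w[170:230,290:340]=1;b=blue&w
print("blue",b.sum(),np.percentile(C[b][:,2],[2,10,50,90,98]))
for lo,hi in((.12,.145),(.085,.112)):
    m=b&(C[...,2]>lo)&(C[...,2]<hi)
    if m.sum()>5:
        q=C[m];r=cv2.minAreaRect(q[:,:2].astype(np.float32));print(lo,m.sum(),q.mean(0),np.median(q[:,2]),r)
# stub
w=np.zeros_like(blue);w[180:230,185:235]=1
m=w&(C[...,2]>.044)&(C[...,2]<.056);print("stub",m.sum(),cv2.minEnclosingCircle(C[m][:,:2].astype(np.float32)),np.median(C[m][:,2]))
# flange / stripes
w=np.zeros_like(blue);w[170:230,285:345]=1
for n,lo,hi in(("green",(40,90,50),(80,255,255)),("red",(0,120,60),(8,255,255))):
    m=(cv2.inRange(hsv,lo,hi)>0)&w
    k,L,S,c=cv2.connectedComponentsWithStats(m.astype(np.uint8))
    for i in range(1,k):
        if S[i,4]>1: print(n,S[i,4],c[i],ray(P,*c[i],.006))
m=w&(C[...,2]<.012)&(im.max(-1)<90);print("flange",m.sum(),cv2.minEnclosingCircle(C[m][:,:2].astype(np.float32)))
cv2.imwrite("pics/t1.png",cv2.resize(im[160:240,190:350,::-1],None,fx=5,fy=5,interpolation=cv2.INTER_CUBIC))
print(P[2])
E
python3 m.py
```

```text
blue 432 [0.08946308 0.09612778 0.10051593 0.13162883 0.13509832]
0.12 115 [ 0.57958272 -0.19838927  0.13053222] 0.13070413953567517 ((0.5800160765647888, -0.19860604405403137), (0.016341662034392357, 0.052150093019008636), 10.724061965942383)
0.085 298 [ 0.57880319 -0.1982468   0.09936831] 0.09953836984514419 ((0.5803022384643555, -0.1996820569038391), (0.06440221518278122, 0.0637659803032875), 8.008877754211426)
stub 135 ((0.5657473802566528, 0.10950850695371628), 0.03433062508702278) 0.04983425439729805
green 5 [308.4 212.8] [ 0.54113242 -0.18476483  0.006     ]
red 12 [298.83333333 202.08333333] [ 0.57339928 -0.15661609  0.006     ]
flange 310 ((0.5852996706962585, -0.20469871163368225), 0.09152718633413315)
[ 0.41492499 -0.01159604  1.36460956]
```

View pics/t1.png

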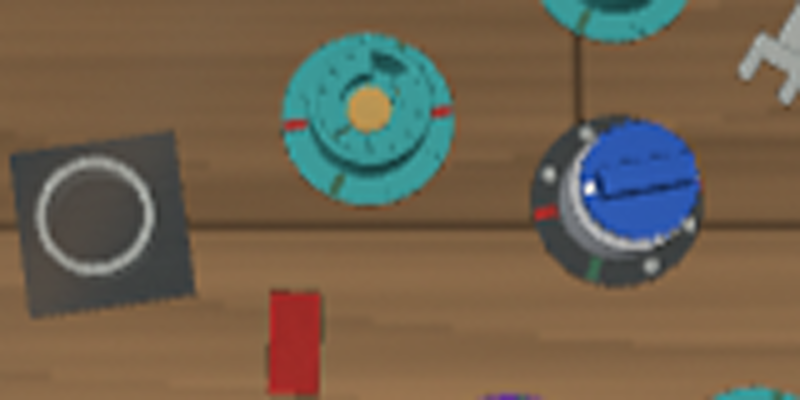

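The cap's head top comes out at z 0.0995 (expected 0.099), and the bar measures 52x16 mm at heading 100.7°. The green stripe is 60° anticlockwise of the red one, so everything agrees. I move above the cap.

```bash
cat > rem.py <<'E'
import sys
from h import *
def rem(x,y,z,h=None):
    s=get_state();R=cv2.Rodrigues(np.array(s["tcp_rot"],float))[0]
    d=R.T@(np.array([x,y,z])-s["tcp_pos"])*100
    hd=np.degrees(np.arctan2(R[1,0],R[0,0]))
    print("t",round(s["clock"],2),"tcp",np.round(s["tcp_pos"],4),"hd",round(hd,2),"tilt",np.round(R[:2,2],4),"rem cm",np.round(d,2),"rz",None if h is None else round(-np.radians((h-hd+180)%360-180),3),"F",np.round(s["force"],2),"T",np.round(s["torque"],2),"w",round(s["width"],3),"q6",round(s["joints"][5],2))
if __name__=="__main__": rem(*map(float,sys.argv[1:]))
E
A='[3.18,-1.93,0,0,0,0]'
python3 -m crank '[[3.18,-1.93,0,0,0,0],[3.18,-1.93,0,0,0,0],[3.18,-1.93,0,0,0,0],[3.18,-1.93,0,0,0,0],[3.18,-1.93,0,0,0,0],[3.18,-1.93,0,0,0,0],[3.18,-1.93,0,0,0,0],[3.18,-1.93,0,0,0,0],[3.18,-1.93,0,0,0,0],[3.18,-1.93,0,0,0,0]]' 1
python3 -m crank '[[3.18,-1.93,0,0,0,0],[3.18,-1.93,0,0,0,0],[3.18,-1.93,0,0,0,0],[3.18,-1.93,0,0,0,0],[3.18,-1.93,0,0,0,0],[0,0,0,0,0,-0.117],[0,0,0,0,0,-0.117],[0,0,0,0,0,-0.117],[0,0,0,0,0,-0.117],[0,0,0,0,0,-0.117]]'
python3 -m crank '[[0,0,0,0,0,-0.117],[0,0,0,0,0,-0.117],[0,0,0,0,0,-0.117],[0,0,0,0,0,-0.117],[0,0,0,0,0,-0.117],[0,0,0,0,0,-0.117],[0,0,0,0,0,-0.117],[0,0,0,0,0,0],[0,0,0,0,0,0],[0,0,0,0,0,0]]'
python3 rem.py 0.58 -0.199 0.199 100.7
cat > mw.py <<'E'
from h import *
import sys
P=pose("wrist");im,d=capture("wrist");C=cloud(P,d);cv2.imwrite(f"pics/{sys.argv[1]}.png",im[...,::-1])
np.savez("wrist",im=im,d=d)
hsv=cv2.cvtColor(im,cv2.COLOR_RGB2HSV);b=cv2.inRange(hsv,(100,120,50),(122,255,255))>0
print(np.percentile(C[b][:,2],[5,50,95]))
top=b&(C[...,2]>.126)&(C[...,2]<.138);head=b&(C[...,2]<.104)&(C[...,2]>.09)
q=C[top];r=cv2.minAreaRect(q[:,:2].astype(np.float32));print("bar",top.sum(),r,np.median(q[:,2]))
q=C[head];print("head",head.sum(),cv2.minEnclosingCircle(q[:,:2].astype(np.float32)),np.median(q[:,2]))
E
python3 mw.py w1
```

```text
clock: 0.98
tcp_pos: [0.464, -0.343, 0.1989]
tcp_rot: [-3.094, -0.543, 0.0]
force: [0.2, -0.5, 0.5]
width: 0.999
finger_force: 0.0
clock: 1.82
tcp_pos: [0.5797, -0.1994, 0.1987]
tcp_rot: [-2.801, -1.421, 0.001]
force: [0.4, -0.3, 0.4]
width: 1.0
finger_force: 0.0
clock: 2.65
tcp_pos: [0.5797, -0.1997, 0.199]
tcp_rot: [-2.014, -2.41, 0.0]
force: [0.7, -0.7, -1.0]
width: 1.002
finger_force: 0.0
t 2.65 tcp [ 0.5797 -0.1997  0.199 ] hd 100.23 tilt [-0.0004  0.0002] rem cm [ 0.07  0.04 -0.  ] rz -0.008 F [ 0.74 -0.68 -1.  ] T [-0.03  0.06 -0.02] w 1.002 q6 -0.68
[0.0982086  0.09974167 0.13194907]
bar 1392 ((0.5795753002166748, -0.19826476275920868), (0.01600823737680912, 0.05150947347283363), 9.36484146118164) 0.1312422576415542
head 3156 ((0.5795515775680542, -0.19879652559757233), 0.03389211744070053) 0.09931587390330307
```

```bash
python3 -m crank '[[0.1,0,1.2,0,0,0.01],[0,0,1.2,0,0,0],[0,0,1.2,0,0,0],[0,0,1.2,0,0,0],[0,0,1.2,0,0,0],[0,0,1.2,0,0,0],[0,0,1.2,0,0,0],[0,0,1.0,0,0,0],[0,0,0,0,0,0],[0,0,0,0,0,0]]' 1
python3 rem.py 0.5797 -0.1987 0.104 99.6
python3 - <<'E'
from h import *
z=np.load("wrist.npz");im,d=z["im"],z["d"];hsv=cv2.cvtColor(im,cv2.COLOR_RGB2HSV)
# pose at that capture
p=camera_params("wrist");T=np.eye(4);T[:3,:3]=cv2.Rodrigues(np.array([-2.014,-2.41,0]))[0];T[:3,3]=[.5797,-.1997,.199];M=T@np.array(p["tool_from_camera"]);P=(p,M[:3,:3],M[:3,3]);C=cloud(P,d)
for n,lo,hi in(("green",(40,90,40),(80,255,255)),("red",(0,120,50),(8,255,255))):
    k,L,S,c=cv2.connectedComponentsWithStats(cv2.inRange(hsv,lo,hi))
    for i in range(1,k):
        w=C[L==i].mean(0)
        if S[i,4]>15: r=w-[.5796,-.1986,0];print(n,S[i,4],c[i].round(),w.round(4),np.hypot(*r[:2]).round(3),np.degrees(np.arctan2(r[1],r[0])).round(1))
E
```

```text
clock: 3.53
tcp_pos: [0.5793, -0.1987, 0.1043]
tcp_rot: [-2.023, -2.402, 0.001]
force: [-0.2, -0.8, 0.6]
width: 1.003
finger_force: 0.0
t 3.53 tcp [ 0.5793 -0.1987  0.1043] hd 99.79 tilt [-0.0014  0.0008] rem cm [-0.01  0.04  0.03] rz 0.003 F [-0.18 -0.82  0.6 ] T [ 0.03  0.01 -0.03] w 1.003 q6 -0.67
green 44 [370.  53.] [ 0.669  -0.0703  0.0156] 0.156 55.1
green 32 [152.  84.] [ 0.4555 -0.1391  0.0074] 0.138 154.4
green 44 [224. 141.] [ 0.5384 -0.1841  0.0075] 0.044 160.6
green 42 [359. 162.] [ 0.6862 -0.1791  0.016 ] 0.108 10.4
green 36 [142. 219.] [ 0.4583 -0.2903  0.0076] 0.152 -142.9
red 19 [94. 20.] [ 0.393  -0.0888  0.0075] 0.217 149.5
red 64 [328.  71.] [ 0.6331 -0.0933  0.0073] 0.118 63.1
red 27 [125. 114.] [ 0.4296 -0.1742  0.0075] 0.152 170.8
red 70 [259. 119.] [ 0.5715 -0.1542  0.0073] 0.045 100.3
red 51 [397. 146.] [ 0.7255 -0.1556  0.0072] 0.152 16.4
red 50 [ 98. 166.] [ 0.4046 -0.2361  0.0075] 0.179 -167.9
red 19 [379. 225.] [ 0.7319 -0.2481  0.0067] 0.16 -18.0
red 18 [114. 242.] [ 0.4282 -0.3256  0.0073] 0.198 -140.0
```

View pics/w1.png

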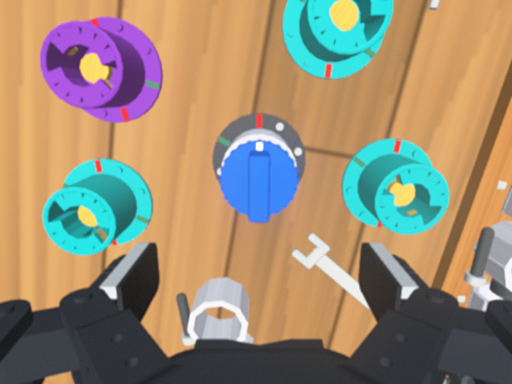

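The wrist view shows the bar upright at about (259,185), with green at 160.6° and red at 100.3° on the right pot. The target turn is +60°. Closing now.

```bash
python3 -m crank '[[0,0.03,0,0,0,0],[0,0,0,0,0,0],[0,0,0,0,0,0],[0,0,0,0,0,0],[0,0,0,0,0,0],[0,0,0,0,0,0],[0,0,0,0,0,0],[0,0,0,0,0,0],[0,0,0,0,0,0],[0,0,0,0,0,0]]' -1
python3 rem.py 0.5797 -0.1987 0.104 99.6
```

```text
clock: 4.37
tcp_pos: [0.5799, -0.1988, 0.1052]
tcp_rot: [-2.024, -2.403, -0.0]
force: [-0.1, 0.5, 0.2]
width: -0.0
finger_force: 0.0
t 4.37 tcp [ 0.5799 -0.1988  0.1052] hd 99.8 tilt [-0.0001  0.0001] rem cm [ 0.01 -0.02  0.12] rz 0.003 F [-0.12  0.46  0.18] T [0.02 0.01 0.05] w -0.0 q6 -0.67
```

The fingers read fully shut with no force, so I look.

```bash
python3 - <<'E'
from h import *
print(get_state()); 
a=capture("wrist")[0];b=capture("scene")[0]
b=cv2.resize(b[170:290,120:280],(512,384))
cv2.imwrite("pics/c2.png",np.vstack([a,b])[...,::-1][:, :][::1] if 0 else cv2.resize(np.hstack([a,b])[...,::-1],(800,300)))
E
```

```text
{'clock': 4.3667, 'joints': array([-4.95542901e-01,  2.43908454e-01,  1.80883855e+00,  2.79747042e-05,
        1.08895158e+00, -6.66543730e-01]), 'qvel': array([ 3.52604479e-04,  1.01245231e-03, -2.68611305e-05,  1.15936458e-04,
        6.48588228e-04, -4.83201751e-04]), 'tau': array([ 1.19457312e-03, -3.65676928e+01, -2.68928683e+01, -1.73389558e-04,
        5.87983031e-04, -1.24943486e-05]), 'tcp_pos': array([ 0.5799372 , -0.19876827,  0.10517573]), 'tcp_rot': array([-2.02356937e+00, -2.40293322e+00, -4.35885467e-06]), 'force': array([-0.11740475,  0.46326532,  0.18020948]), 'torque': array([0.02141794, 0.00572718, 0.04742129]), 'finger_force': 0.0, 'width': -0.0002635803494380974}
```

View pics/c2.png

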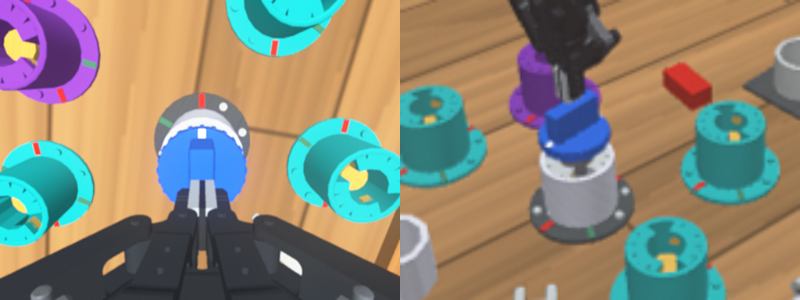

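The fingers closed without the bar between them, in line with it but short of it or above it. I find the fingertips by depth.

```bash
python3 - <<'E'
from h import *
s=get_state();R=cv2.Rodrigues(np.array(s["tcp_rot"],float))[0]
for n in("wrist","scene","top"):
    P=pose(n);im,d=capture(n);C=cloud(P,d);T=(C-s["tcp_pos"])@R*100
    np.savez("c_"+n,im=im,d=d)
    hsv=cv2.cvtColor(im,cv2.COLOR_RGB2HSV)
    m=(d>0)&(abs(T[...,1])<2.5)&(abs(T[...,0])<6)&(T[...,2]<1.5)&(T[...,2]>-9)
    blue=(cv2.inRange(hsv,(95,120,50),(125,255,255))>0)
    b=m&blue; print(n,"blue",b.sum(),T[b].min(0).round(2) if b.any() else'',T[b].max(0).round(2) if b.any() else'')
    f=m&~blue
    for z in np.arange(-9,1.5,1):
        k=f&(T[...,2]>=z)&(T[...,2]<z+1)
        if k.sum()>3: print(z,k.sum(),np.percentile(T[k],5,axis=0).round(2),np.percentile(T[k],95,axis=0).round(2))
E
```

```text
wrist blue 6337 [-2.46 -2.5  -5.64] [3.42 2.5  1.28]
-9.0 3737 [-0.48 -2.38 -8.96] [ 1.29  2.39 -8.04]
-8.0 1720 [-0.58 -1.87 -7.98] [ 1.39  1.9  -7.02]
-7.0 861 [-0.79 -0.91 -6.99] [ 1.18  0.82 -6.05]
-6.0 719 [ 0.7  -1.19 -5.96] [ 1.17  1.21 -5.08]
-5.0 559 [ 0.7  -1.13 -4.97] [ 1.17  1.15 -4.08]
-4.0 73 [ 1.1  -0.6  -3.99] [ 1.17  0.62 -3.69]
0.0 177 [ 2.32 -1.8   0.35] [3.24 2.26 0.8 ]
1.0 99 [ 2.46 -2.27  1.04] [3.39 2.23 1.47]
scene blue 481 [-3.4  -2.45 -4.21] [3.06 2.5  1.47]
-9.0 67 [-1.34 -2.33 -8.88] [ 0.65  1.85 -8.04]
-8.0 30 [-1.29 -1.14 -7.96] [ 0.84  1.51 -7.07]
-7.0 37 [-1.15 -0.64 -6.91] [ 0.42  1.43 -6.08]
-6.0 43 [-1.17 -0.55 -5.96] [ 0.56  1.44 -5.07]
-5.0 36 [-1.16 -0.35 -4.94] [ 0.38  1.49 -4.2 ]
-4.0 14 [-1.14 -0.33 -4.  ] [ 0.26  1.15 -3.44]
0.0 9 [-3.21 -1.41  0.35] [0.8  0.28 0.87]
1.0 8 [-3.38 -1.76  1.15] [0.69 2.16 1.44]
top blue 0
```

```bash
python3 - <<'E'
from h import *
s=get_state();R=cv2.Rodrigues(np.array(s["tcp_rot"],float))[0]
for n,cols in(("wrist",(250,259,268)),):
    P=pose(n);z=np.load("c_wrist.npz");im,d=z["im"],z["d"];T=(cloud(P,d)-s["tcp_pos"])@R*100
    for u in cols:
        for v in range(180,330,8): print(u,v,im[v,u],T[v,u].round(2))
z=np.load("c_scene.npz");P=pose("scene");T=(cloud(P,z["d"])-s["tcp_pos"])@R*100
m=(abs(T[...,0])<1.6)&(abs(T[...,1])<1.6)&(T[...,2]<-3)&(T[...,2]>-5.5)
v,u=np.where(m);print(u.min(),u.max(),v.min(),v.max())
for v in range(v.min(),v.max()+14,2): print(v,[ (tuple(z["im"][v,x]),T[v,x].round(1).tolist()) for x in (int(u.mean()),)])
E
```

```text
250 180 [ 64 115 226] [ 2.6  -0.44 -0.38]
250 188 [ 59 114 228] [ 2.63 -0.4  -2.14]
250 196 [ 68 154 254] [ 2.37 -0.39 -2.58]
250 204 [ 66 152 254] [ 1.98 -0.39 -2.59]
250 212 [ 64 151 254] [ 1.6  -0.39 -2.63]
250 220 [ 62 148 254] [ 1.16 -0.4  -2.53]
250 228 [ 64 151 254] [ 0.8  -0.39 -2.64]
250 236 [188 200 217] [ 1.12 -0.35 -4.36]
250 244 [187 199 214] [ 1.15 -0.33 -5.22]
250 252 [189 199 212] [ 1.11 -0.31 -5.87]
250 260 [187 197 210] [ 1.17 -0.29 -6.63]
250 268 [239 245 250] [ 1.07 -0.28 -7.03]
250 276 [56 58 72] [ 1.21 -0.26 -7.82]
250 284 [54 56 67] [ 1.28 -0.25 -8.41]
250 292 [46 47 55] [ 1.05 -0.25 -8.49]
250 300 [52 53 59] [ 0.53 -0.26 -8.13]
250 308 [55 59 65] [ 0.16 -0.26 -8.01]
250 316 [56 59 65] [-0.05 -0.26 -8.14]
250 324 [54 56 61] [-0.46 -0.27 -7.99]
259 180 [ 64 116 227] [ 2.63  0.03 -0.53]
259 188 [ 61 117 229] [ 2.62  0.03 -2.09]
259 196 [ 66 151 254] [ 2.36  0.03 -2.57]
259 204 [ 65 151 254] [ 2.02  0.03 -2.73]
259 212 [ 63 150 254] [ 1.58  0.03 -2.57]
259 220 [ 63 151 254] [ 1.18  0.03 -2.58]
259 228 [ 62 150 255] [ 0.8   0.03 -2.65]
259 236 [ 57  62 102] [ 1.14 
[... 1323 characters left out ...]
nt8(77), np.uint8(77), np.uint8(79)), [-0.6, 0.7, -5.1])]
207 [((np.uint8(80), np.uint8(80), np.uint8(83)), [-0.8, 0.8, -4.6])]
209 [((np.uint8(103), np.uint8(102), np.uint8(104)), [-0.6, 0.5, -3.8])]
211 [((np.uint8(111), np.uint8(120), np.uint8(159)), [-0.8, 0.7, -3.5])]
213 [((np.uint8(56), np.uint8(108), np.uint8(225)), [-0.5, 0.2, -2.5])]
215 [((np.uint8(46), np.uint8(70), np.uint8(136)), [-1.1, 0.8, -2.5])]
217 [((np.uint8(45), np.uint8(69), np.uint8(137)), [-1.0, 0.7, -1.9])]
219 [((np.uint8(46), np.uint8(70), np.uint8(136)), [-1.2, 0.8, -1.4])]
221 [((np.uint8(47), np.uint8(70), np.uint8(136)), [-1.3, 0.9, -1.0])]
223 [((np.uint8(46), np.uint8(69), np.uint8(133)), [-1.3, 0.8, -0.3])]
```

The shut fingertips lie 37 mm behind the reported TCP, seen in both views, and 10 mm above the bar's top. I allow for that offset: open, go down 3.7 cm more, then close.

```bash
python3 -m crank '[[0,0,0,0,0,0],[0,0,0,0,0,0],[0,0,0,0,0,0],[0,0,0,0,0,0],[0,0,0,0,0,0],[0,0,0,0,0,0],[0,0,0,0,0,0],[0,0,0,0,0,0],[0,0,0,0,0,0],[0,0,0,0,0,0]]' 1
python3 -m crank '[[0,0,0.5,0,0,0],[0,0,0.5,0,0,0],[0,0,0.5,0,0,0],[0,0,0.5,0,0,0],[0,0,0.5,0,0,0],[0,0,0.5,0,0,0],[0,0,0.4,0,0,0],[0,0,0.2,0,0,0],[0,0,0,0,0,0],[0,0,0,0,0,0]]'
python3 rem.py 0.5797 -0.1987 0.068 99.6
```

```text
clock: 5.45
tcp_pos: [0.58, -0.1988, 0.1052]
tcp_rot: [2.024, 2.403, 0.0]
force: [-0.1, -0.2, -0.3]
width: 0.999
finger_force: 0.0
clock: 6.28
tcp_pos: [0.58, -0.1988, 0.0692]
tcp_rot: [-2.024, -2.403, 0.0]
force: [0.0, 0.9, -0.2]
width: 1.0
finger_force: 0.0
t 6.28 tcp [ 0.58   -0.1988  0.0692] hd 99.8 tilt [-0.  0.] rem cm [ 0.01 -0.03  0.12] rz 0.004 F [ 0.03  0.95 -0.16] T [-0.02 -0.03  0.02] w 1.0 q6 -0.67
```

```bash
python3 -m crank '[[0,-0.04,0,0,0,0],[0,0,0,0,0,0],[0,0,0,0,0,0],[0,0,0,0,0,0],[0,0,0,0,0,0],[0,0,0,0,0,0],[0,0,0,0,0,0],[0,0,0,0,0,0],[0,0,0,0,0,0],[0,0,0,0,0,0]]' -1
python3 rem.py 0.5797 -0.1987 0.068 99.6
python3 - <<'E'
from h import *
print(get_state()["finger_force"])
E
```

```text
clock: 7.12
tcp_pos: [0.5797, -0.1989, 0.0695]
tcp_rot: [2.024, 2.403, 0.0]
force: [-0.9, -0.2, 1.7]
width: 0.179
finger_force: 59.3
t 7.12 tcp [ 0.5797 -0.1989  0.0695] hd 99.8 tilt [ 0.0002 -0.    ] rem cm [0.02 0.01 0.15] rz 0.003 F [-0.94 -0.24  1.72] T [0.05 0.1  0.02] w 0.179 q6 -0.67
59.282498359680176
```

```bash
python3 -m crank '[[0,0,0.05,0,0,0],[0,0,0.05,0,0,0],[0,0,0.05,0,0,0],[0,0,0.05,0,0,0],[0,0,0.0,0,0,0],[0,0,0,0,0,0],[0,0,0,0,0,0],[0,0,0,0,0,0],[0,0,0,0,0,0],[0,0,0,0,0,0]]'
python3 rem.py 0.5797 -0.1987 0.068 99.6
```

```text
clock: 7.95
tcp_pos: [0.5798, -0.199, 0.0691]
tcp_rot: [-2.023, -2.403, 0.0]
force: [-2.5, 1.4, 7.5]
width: 0.178
finger_force: 60.4
t 7.95 tcp [ 0.5798 -0.199   0.0691] hd 99.8 tilt [-0.0001 -0.0001] rem cm [ 0.03 -0.    0.11] rz 0.004 F [-2.48  1.42  7.48] T [ 0.34  0.72 -0.01] w 0.178 q6 -0.67
```

```bash
python3 -m crank '[[0,0,0.05,0,0,0],[0,0,0.05,0,0,0],[0,0,0.0,0,0,0],[0,0,0.0,0,0,0],[0,0,0.0,0,0,0],[0,0,0,0,0,0],[0,0,0,0,0,0],[0,0,0,0,0,0],[0,0,0,0,0,0],[0,0,0,0,0,0]]'
python3 rem.py 0.5797 -0.1987 0.068 99.6
```

```text
clock: 8.78
tcp_pos: [0.5798, -0.199, 0.0683]
tcp_rot: [-2.023, -2.403, 0.0]
force: [-3.2, 1.8, 9.5]
width: 0.173
finger_force: 60.4
t 8.78 tcp [ 0.5798 -0.199   0.0683] hd 99.8 tilt [-0.0002 -0.0001] rem cm [ 0.03 -0.01  0.03] rz 0.004 F [-3.21  1.82  9.47] T [ 0.36  0.79 -0.  ] w 0.173 q6 -0.67
```

```bash
python3 -m crank '[[0,0,0.05,0,0,0],[0,0,0.05,0,0,0],[0,0,0.0,0,0,0],[0,0,0.0,0,0,0],[0,0,0.0,0,0,0],[0,0,0,0,0,0],[0,0,0,0,0,0],[0,0,0,0,0,0],[0,0,0,0,0,0],[0,0,0,0,0,0]]'
python3 rem.py 0.5797 -0.1987 0.068 99.6
```

```text
clock: 9.62
tcp_pos: [0.5798, -0.199, 0.0674]
tcp_rot: [-2.023, -2.403, 0.0]
force: [-3.7, 2.1, 9.2]
width: 0.179
finger_force: 60.5
t 9.62 tcp [ 0.5798 -0.199   0.0674] hd 99.81 tilt [-0.0002 -0.0001] rem cm [ 0.03 -0.01 -0.06] rz 0.004 F [-3.74  2.08  9.23] T [0.41 0.77 0.01] w 0.179 q6 -0.67
```

```bash
python3 -m crank '[[0,0,0.05,0,0,0],[0,0,0.05,0,0,0],[0,0,0.05,0,0,0],[0,0,0.05,0,0,0],[0,0,0.0,0,0,0],[0,0,0,0,0,0],[0,0,0,0,0,0],[0,0,0,0,0,0],[0,0,0,0,0,0],[0,0,0,0,0,0]]'
python3 rem.py 0.5797 -0.1987 0.068 99.6
```

```text
clock: 10.45
tcp_pos: [0.5799, -0.199, 0.0658]
tcp_rot: [-2.023, -2.403, 0.0]
force: [-4.3, 1.1, 10.2]
width: 0.177
finger_force: 60.7
t 10.45 tcp [ 0.5799 -0.199   0.0658] hd 99.81 tilt [-0.0003 -0.0001] rem cm [ 0.03 -0.01 -0.22] rz 0.004 F [-4.28  1.06 10.2 ] T [ 0.4   0.88 -0.02] w 0.177 q6 -0.67
```

```bash
python3 -m crank '[[0,0,0.05,0,0,0],[0,0,0.05,0,0,0],[0,0,0.05,0,0,0],[0,0,0.05,0,0,0],[0,0,0.0,0,0,0],[0,0,0,0,0,0],[0,0,0,0,0,0],[0,0,0,0,0,0],[0,0,0,0,0,0],[0,0,0,0,0,0]]'
python3 rem.py 0.5797 -0.1987 0.064 99.6
```

```text
clock: 11.28
tcp_pos: [0.5799, -0.199, 0.0641]
tcp_rot: [-2.023, -2.403, 0.001]
force: [-5.1, 2.3, 12.0]
width: 0.181
finger_force: 60.9
t 11.28 tcp [ 0.5799 -0.199   0.0641] hd 99.81 tilt [-0.0003 -0.0002] rem cm [ 0.04 -0.01  0.01] rz 0.004 F [-5.07  2.34 12.  ] T [ 0.39  1.02 -0.08] w 0.181 q6 -0.67
```

```bash
python3 -m crank '[[0,0,0.03,0,0,0],[0,0,0.02,0,0,-0.02],[0,0,0,0,0,-0.02],[0,0,0,0,0,-0.02],[0,0,0,0,0,-0.02],[0,0,0,0,0,-0.02],[0,0,0,0,0,-0.02],[0,0,0,0,0,-0.02],[0,0,0,0,0,0],[0,0,0,0,0,0]]'
python3 rem.py 0.5797 -0.1987 0.064 160.5
```

```text
clock: 12.12
tcp_pos: [0.5815, -0.1997, 0.0644]
tcp_rot: [1.848, 2.535, 0.001]
force: [-2.5, 2.1, 11.8]
width: 0.174
finger_force: 60.9
t 12.12 tcp [ 0.5815 -0.1997  0.0644] hd 107.83 tilt [ 0.0039 -0.0019] rem cm [ 0.16 -0.14  0.03] rz -0.919 F [-2.54  2.14 11.82] T [ 0.32  0.49 -0.02] w 0.174 q6 -0.81
```

```bash
python3 -m crank '[[0,0,0.0,0,0,0],[0,0,0,0,0,-0.02],[0,0,0,0,0,-0.02],[0,0,0,0,0,-0.02],[0,0,0,0,0,-0.02],[0,0,0,0,0,-0.02],[0,0,0,0,0,-0.02],[0,0,0,0,0,0],[0,0,0,0,0,0],[0,0,0,0,0,0]]'
python3 rem.py 0.5797 -0.1987 0.064 160.5;  python3 mw.py w3
```

```text
clock: 12.95
tcp_pos: [0.5816, -0.1998, 0.0644]
tcp_rot: [1.692, 2.641, 0.001]
force: [-1.6, 1.6, 12.5]
width: 0.176
finger_force: 60.9
t 12.95 tcp [ 0.5816 -0.1998  0.0644] hd 114.7 tilt [ 0.0043 -0.002 ] rem cm [ 0.18 -0.13  0.04] rz -0.799 F [-1.63  1.64 12.46] T [ 0.31  0.42 -0.03] w 0.176 q6 -0.93
[0.09286597 0.10577485 0.12712802]
bar 3450 ((0.5779585838317871, -0.198860764503479), (0.039406683295965195, 0.05072259530425072), 0.39993467926979065) 0.1265473283920051
head 5667 ((0.5813403725624084, -0.19913533329963684), 0.03380316123366356) 0.09422345811625474
```

View pics/w3.png

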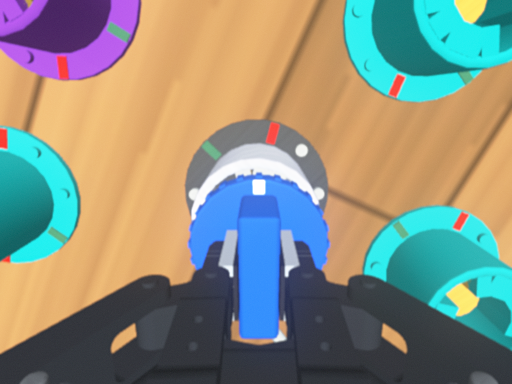

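The bar and its white mark have turned 15° from the red stripe with almost no torque, so the lugs are clear at 12.5 N. I keep turning.

```bash
python3 -m crank '[[0,0,0,0,0,-0.03],[0,0,0,0,0,-0.04],[0,0,0,0,0,-0.04],[0,0,0,0,0,-0.04],[0,0,0,0,0,-0.04],[0,0,0,0,0,-0.04],[0,0,0,0,0,-0.04],[0,0,0,0,0,-0.04],[0,0,0,0,0,-0.04],[0,0,0,0,0,0]]'
python3 rem.py 0.5797 -0.1987 0.064 160.5
```

```text
clock: 13.83
tcp_pos: [0.5817, -0.1997, 0.0644]
tcp_rot: [1.205, 2.896, -0.0]
force: [-1.9, 2.2, 11.5]
width: 0.177
finger_force: 60.9
t 13.83 tcp [ 0.5817 -0.1997  0.0644] hd 134.83 tilt [ 0.0043 -0.002 ] rem cm [ 0.21 -0.07  0.04] rz -0.448 F [-1.89  2.21 11.54] T [0.35 0.45 0.02] w 0.177 q6 -1.28
```

```bash
python3 -m crank '[[0,0,0.03,0,0,-0.04],[0,0,0,0,0,-0.05],[0,0,0,0,0,-0.05],[0,0,0,0,0,-0.05],[0,0,0,0,0,-0.05],[0,0,0,0,0,-0.05],[0,0,0,0,0,-0.05],[0,0,0,0,0,-0.05],[0,0,0,0,0,-0.03],[0,0,0,0,0,0]]'
python3 rem.py 0.5797 -0.1987 0.064 160.5
```

```text
clock: 14.67
tcp_pos: [0.5817, -0.1998, 0.0642]
tcp_rot: [0.575, 3.084, -0.002]
force: [-2.5, 1.8, 11.7]
width: 0.173
finger_force: 60.9
t 14.67 tcp [ 0.5817 -0.1998  0.0642] hd 158.87 tilt [ 0.0044 -0.002 ] rem cm [0.23 0.03 0.02] rz -0.028 F [-2.47  1.79 11.69] T [0.3  0.4  0.08] w 0.173 q6 -1.7
```

```bash
python3 -m crank '[[0,0,0,0,0,-0.014],[0,0,0,0,0,-0.014],[0,0,0,0,0,0],[0,0,0,0,0,0],[0,0,-0.1,0,0,0],[0,0,-0.15,0,0,0],[0,0,-0.15,0,0,0],[0,0,-0.15,0,0,0],[0,0,-0.15,0,0,0],[0,0,0,0,0,0]]'
python3 rem.py 0.5797 -0.1987 0.064 160.5
```

```text
clock: 15.5
tcp_pos: [0.5816, -0.1997, 0.0703]
tcp_rot: [0.534, 3.091, -0.002]
force: [-0.2, 1.0, 8.3]
width: 0.177
finger_force: 60.3
t 15.5 tcp [ 0.5816 -0.1997  0.0703] hd 160.41 tilt [ 0.0047 -0.0021] rem cm [0.22 0.03 0.63] rz -0.002 F [-0.21  1.02  8.34] T [ 0.22  0.12 -0.09] w 0.177 q6 -1.72
```

```bash
python3 -m crank '[[0,0,-0.2,0,0,0],[0,0,-0.3,0,0,0],[0,0,-0.3,0,0,0],[0,0,-0.3,0,0,0],[0,0,-0.3,0,0,0],[0,0,-0.3,0,0,0],[0,0,-0.3,0,0,0],[0,0,-0.3,0,0,0],[0,0,-0.3,0,0,0],[0,0,0,0,0,0]]'
python3 rem.py 0.5797 -0.1987 0.064 160.5
python3 -m crank '[[0,0,-0.3,0,0,0],[0,0,-0.5,0,0,0],[0,0,-0.8,0,0,0],[0,0,-1,0,0,0],[0,0,-1,0,0,0],[0,0,-1,0,0,0],[0,0,-1,0,0,0],[0,0,-0.6,0,0,0],[0,0,0,0,0,0],[0,0,0,0,0,0]]'
python3 rem.py 0.5657 0.1095 0.15 160.5;python3 - <<'E'
from h import *
ims=[]
s=get_state();R=cv2.Rodrigues(np.array(s["tcp_rot"],float))[0]
for n in("wrist","scene","top"):
    P=pose(n);im,d=capture(n);C=cloud(P,d);ims.append(im);T=(C-s["tcp_pos"])@R*100
    hsv=cv2.cvtColor(im,cv2.COLOR_RGB2HSV);b=(cv2.inRange(hsv,(100,120,50),(122,255,255))>0)&(C[...,2]>.1)&(np.abs(T).max(-1)<9)
    if b.sum()>50: print(n,b.sum(),np.percentile(C[b],[2,50,98],axis=0).round(4).tolist(),cv2.minEnclosingCircle(C[b][:,:2].astype(np.float32)),np.percentile(T[b],[1,99],axis=0).round(2).tolist())
cv2.imwrite("pics/l1.png",cv2.resize(np.hstack(ims[:2])[...,::-1],(800,300)))
z=np.load("top.npz");hsv=cv2.cvtColor(ims[2],cv2.COLOR_RGB2HSV)
E
```

```text
clock: 16.33
tcp_pos: [0.5797, -0.1989, 0.0938]
tcp_rot: [0.534, 3.096, -0.0]
force: [0.2, 0.7, -0.2]
width: 0.177
finger_force: 59.2
t 16.33 tcp [ 0.5797 -0.1989  0.0938] hd 160.42 tilt [ 0.0003 -0.0002] rem cm [0.   0.02 2.98] rz -0.001 F [ 0.15  0.71 -0.22] T [-0.01 -0.03 -0.04] w 0.177 q6 -1.72
clock: 17.17
tcp_pos: [0.5798, -0.199, 0.1561]
tcp_rot: [0.534, 3.095, -0.0]
force: [-0.0, 0.1, -1.2]
width: 0.177
finger_force: 59.2
t 17.17 tcp [ 0.5798 -0.199   0.1561] hd 160.41 tilt [ 0.001  -0.0005] rem cm [11.67 28.59  0.59] rz -0.001 F [-0.01  0.1  -1.2 ] T [-0.01 -0.01  0.02] w 0.177 q6 -1.72
wrist 11888 [[0.5486, -0.2264, 0.1832], [0.5683, -0.1956, 0.1996], [0.6005, -0.1687, 0.2225]] ((0.5796599388122559, -0.19852149486541748), 0.03386740759015083) [[-2.32, -3.07, -7.6], [3.24, 3.11, -2.56]]
scene 491 [[0.5586, -0.2311, 0.1761], [0.5961, -0.2081, 0.1859], [0.6132, -0.1721, 0.2185]] ((0.5826355218887329, -0.20048202574253082), 0.0332530178129673) [[-3.37, -3.19, -6.29], [2.04, 2.97, -1.93]]
```

View pics/l1.png

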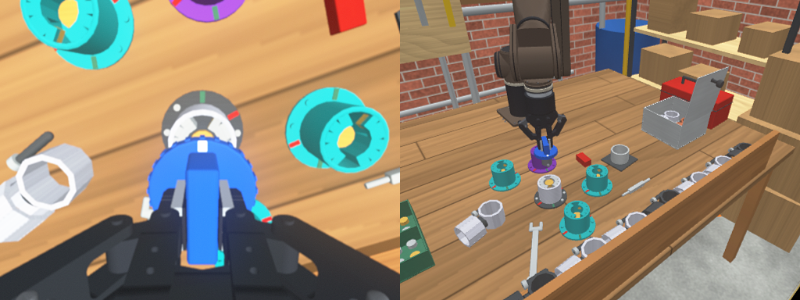

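The cap is out, and the scene view shows the pot empty at (548,188). Heading for the stub, I stop short so the wrist camera can check it.

```bash
python3 -m crank '[[0.2,1.3,0,0,0,0],[0.4,2.7,0,0,0,0],[0.5,3.4,0,0,0,0],[0.5,3.5,0,0,0,0],[0.5,3.5,0,0,0,0],[0.5,3.5,0,0,0,0],[0.5,3.5,0,0,0,0],[0.5,3.4,0,0,0,0],[0.4,2.6,0,0,0,0],[0.1,1.2,0,0,0,0]]'
python3 -m crank '[[0,0,0,0,0,0],[0,0,0,0,0,0],[0,0,0,0,0,0],[0,0,0,0,0,0],[0,0,0,0,0,0],[0,0,0,0,0,0],[0,0,0,0,0,0],[0,0,0,0,0,0],[0,0,0,0,0,0],[0,0,0,0,0,0]]'
python3 - <<'E'
from h import *
P=pose("wrist");im,d=capture("wrist");C=cloud(P,d);cv2.imwrite("pics/s1.png",im[...,::-1])
xy=np.hypot(C[...,0]-.5657,C[...,1]-.1095)
m=(d>0)&(xy<.045)&(C[...,2]>.046)&(C[...,2]<.054)
q=C[m][:,:2];print(m.sum(),cv2.minEnclosingCircle(q.astype(np.float32)),np.median(C[m][:,2]))
A=np.c_[2*q,np.ones(len(q))];s=np.linalg.lstsq(A,(q**2).sum(1),rcond=None)[0];print("fit",s[:2],np.sqrt(s[2]+s[0]**2+s[1]**2))
E
python3 rem.py 0.5657 0.1095 0.156 160.5
```

```text
clock: 18.15
tcp_pos: [0.6363, 0.0888, 0.1548]
tcp_rot: [-0.529, -3.095, -0.002]
force: [-0.0, 0.3, 0.1]
width: 0.177
finger_force: 59.1
clock: 18.98
tcp_pos: [0.6368, 0.0842, 0.1555]
tcp_rot: [0.534, 3.096, 0.0]
force: [0.0, -0.3, -1.5]
width: 0.174
finger_force: 59.1
1959 ((0.5654921531677246, 0.11050155758857727), 0.03458798676729202) 0.04994995353029402
fit [0.56573853 0.11049164] 0.031126391995380517
t 19.03 tcp [0.6368 0.0843 0.1555] hd 160.41 tilt [ 0. -0.] rem cm [ 7.55 -0.01 -0.05] rz -0.002 F [ 0.34  0.43 -0.92] T [ 0.06  0.01 -0.01] w 0.181 q6 -1.26
```

View pics/s1.png

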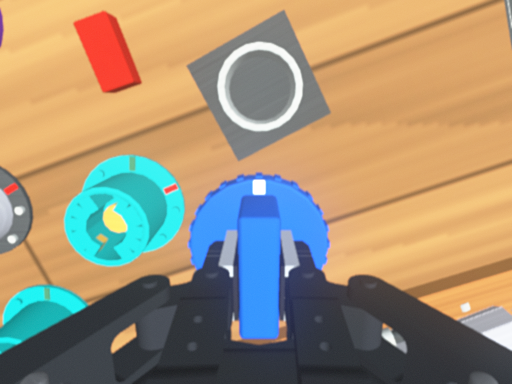

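The stub's rim is at (260,86), measured at (0.5656, 0.1105) with radius 34.6 mm. I centre over it and go down to just above the rim.

```bash
python3 -m crank '[[0.5,0.04,0,0,0,0],[1.2,0,0,0,0,0],[1.5,0,0,0,0,0],[1.5,0,0,0,0,0],[1.5,0,0,0,0,0],[1.0,0,0,0,0,0],[0.37,0,0,0,0,0],[0,0,0,0,0,0],[0,0,0,0,0,0],[0,0,0,0,0,0]]'
python3 -m crank '[[0,0,0.6,0,0,0],[0,0,1.1,0,0,0],[0,0,1.2,0,0,0],[0,0,1.2,0,0,0],[0,0,1.2,0,0,0],[0,0,1.2,0,0,0],[0,0,1,0,0,0],[0,0,0.4,0,0,0],[0,0,0,0,0,0],[0,0,0,0,0,0]]'
python3 rem.py 0.5656 0.1100 0.0325 160.5
```

```text
clock: 19.87
tcp_pos: [0.5663, 0.1099, 0.1557]
tcp_rot: [0.534, 3.095, 0.0]
force: [-0.6, 0.5, -0.6]
width: 0.173
finger_force: 59.1
clock: 20.7
tcp_pos: [0.5657, 0.1101, 0.0763]
tcp_rot: [-0.534, -3.096, -0.0]
force: [-0.1, 0.7, -0.4]
width: 0.178
finger_force: 59.1
t 20.7 tcp [0.5657 0.1101 0.0763] hd 160.42 tilt [-0.0001  0.    ] rem cm [ 0.01 -0.02  4.38] rz -0.001 F [-0.14  0.7  -0.35] T [ 0.06 -0.02 -0.03] w 0.178 q6 -1.21
```

```bash
python3 -m crank '[[0,0,0.3,0,0,0],[0,0,0.3,0,0,0],[0,0,0.3,0,0,0],[0,0,0.3,0,0,0],[0,0,0.3,0,0,0],[0,0,0.3,0,0,0],[0,0,0.3,0,0,0],[0,0,0,0,0,0],[0,0,0,0,0,0],[0,0,0,0,0,0]]'
python3 rem.py 0.5656 0.1100 0.0325 160.5
python3 -m crank '[[0,0,0.2,0,0,0],[0,0,0.3,0,0,0],[0,0,0.3,0,0,0],[0,0,0.3,0,0,0],[0,0,0.3,0,0,0],[0,0,0.3,0,0,0],[0,0,0.2,0,0,0],[0,0,0.1,0,0,0],[0,0,0,0,0,0],[0,0,0,0,0,0]]'
python3 rem.py 0.5656 0.1100 0.0325 160.5
```

```text
clock: 21.53
tcp_pos: [0.5657, 0.1101, 0.0555]
tcp_rot: [0.534, 3.096, 0.0]
force: [0.6, -0.6, -0.4]
width: 0.178
finger_force: 59.1
t 21.53 tcp [0.5657 0.1101 0.0555] hd 160.42 tilt [ 0.0001 -0.    ] rem cm [ 0.01 -0.01  2.3 ] rz -0.001 F [ 0.61 -0.62 -0.44] T [0.03 0.02 0.08] w 0.178 q6 -1.21
clock: 22.37
tcp_pos: [0.5657, 0.1101, 0.0354]
tcp_rot: [-0.534, -3.096, -0.0]
force: [0.0, -0.1, -0.5]
width: 0.178
finger_force: 59.1
t 22.37 tcp [0.5657 0.1101 0.0354] hd 160.41 tilt [-0.  0.] rem cm [ 0.   -0.01  0.29] rz -0.001 F [ 0.02 -0.15 -0.46] T [-0.01 -0.02  0.05] w 0.178 q6 -1.21
```

Inside with no contact. I lower the last 3 mm gently until it rests.

```bash
python3 -m crank '[[0,0,0.05,0,0,0],[0,0,0.05,0,0,0],[0,0,0.05,0,0,0],[0,0,0.05,0,0,0],[0,0,0.05,0,0,0],[0,0,0,0,0,0],[0,0,0,0,0,0],[0,0,0,0,0,0],[0,0,0,0,0,0],[0,0,0,0,0,0]]'
python3 rem.py 0.5656 0.1100 0.0325 160.5
python3 -m crank '[[0,0,0.05,0,0,0],[0,0,0,0,0,0],[0,0,0,0,0,0],[0,0,0,0,0,0],[0,0,0,0,0,0],[0,0,0,0,0,0],[0,0,0,0,0,0],[0,0,0,0,0,0],[0,0,0,0,0,0],[0,0,0,0,0,0]]'
python3 rem.py 0.5656 0.1100 0.0325 160.5
```

```text
clock: 23.2
tcp_pos: [0.5657, 0.1101, 0.033]
tcp_rot: [0.534, 3.096, 0.0]
force: [0.2, -0.6, -1.4]
width: 0.179
finger_force: 59.1
t 23.2 tcp [0.5657 0.1101 0.033 ] hd 160.42 tilt [ 0.0001 -0.    ] rem cm [ 0.   -0.01  0.05] rz -0.001 F [ 0.16 -0.61 -1.42] T [-0.01 -0.01 -0.  ] w 0.179 q6 -1.21
clock: 24.03
tcp_pos: [0.5656, 0.1101, 0.0324]
tcp_rot: [0.534, 3.096, 0.0]
force: [-0.1, 0.6, -0.4]
width: 0.181
finger_force: 59.3
t 24.03 tcp [0.5656 0.1101 0.0324] hd 160.42 tilt [0.0001 0.    ] rem cm [ 0.   -0.01 -0.01] rz -0.001 F [-0.06  0.59 -0.38] T [-0.03 -0.01 -0.01] w 0.181 q6 -1.21
```

```bash
python3 -m crank '[[0,0,0.05,0,0,0],[0,0,0,0,0,0],[0,0,0.05,0,0,0],[0,0,0,0,0,0],[0,0,0,0,0,0],[0,0,0,0,0,0],[0,0,0,0,0,0],[0,0,0,0,0,0],[0,0,0,0,0,0],[0,0,0,0,0,0]]'
python3 rem.py 0.5656 0.1100 0.0325 160.5
```

```text
clock: 24.87
tcp_pos: [0.5656, 0.1101, 0.0324]
tcp_rot: [-0.534, -3.095, 0.0]
force: [-2.5, -0.1, 6.5]
width: 0.175
finger_force: 60.1
t 24.87 tcp [0.5656 0.1101 0.0324] hd 160.42 tilt [-0.0004 -0.0001] rem cm [ 0.   -0.01 -0.01] rz -0.001 F [-2.47 -0.08  6.5 ] T [-0.04  0.46 -0.06] w 0.175 q6 -1.21
```

The cap rests on the rim at the expected height. I take off the load, release and rise.

```bash
python3 -m crank '[[0,0,-0.07,0,0,0],[0,0,0,0,0,0],[0,0,0,0,0,0],[0,0,0,0,0,0],[0,0,0,0,0,0],[0,0,0,0,0,0],[0,0,0,0,0,0],[0,0,0,0,0,0],[0,0,0,0,0,0],[0,0,0,0,0,0]]'
python3 -m crank '[[0,0,0,0,0,0],[0,0,0,0,0,0],[0,0,0,0,0,0],[0,0,0,0,0,0],[0,0,0,0,0,0],[0,0,0,0,0,0],[0,0,0,0,0,0],[0,0,0,0,0,0],[0,0,0,0,0,0],[0,0,0,0,0,0]]' 1
python3 -m crank '[[0,0,-0.6,0,0,0],[0,0,-1.1,0,0,0],[0,0,-1.3,0,0,0],[0,0,-1.3,0,0,0],[0,0,-1.3,0,0,0],[0,0,-1.3,0,0,0],[0,0,-1.3,0,0,0],[0,0,-1.3,0,0,0],[0,0,-1,0,0,0],[0,0,0,0,0,0]]'
python3 - <<'E'
from h import *
P=pose("wrist");im,d=capture("wrist");C=cloud(P,d);cv2.imwrite("pics/f1.png",im[...,::-1])
hsv=cv2.cvtColor(im,cv2.COLOR_RGB2HSV);b=(cv2.inRange(hsv,(100,120,50),(122,255,255))>0)&(np.hypot(C[...,0]-.5656,C[...,1]-.11)<.06)
h=b&(C[...,2]>.056)&(C[...,2]<.068);t=b&(C[...,2]>.088)
q=C[h];print(h.sum(),cv2.minEnclosingCircle(q[:,:2].astype(np.float32)),np.median(q[:,2]))
print("plane",np.linalg.lstsq(np.c_[q[:,:2],np.ones(len(q))],q[:,2],rcond=None)[0]);print("bar",np.median(C[t],axis=0),cv2.minAreaRect(C[t][:,:2].astype(np.float32)))
# bystanders: compare top view to the first
a=np.load("top.npz")["im"].astype(int);n=capture("top")[0];D=(abs(n.astype(int)-a).max(-1)>60).astype(np.uint8);D[280:]=0
k,L,S,c=cv2.connectedComponentsWithStats(D);print([S[i].tolist() for i in range(1,k) if S[i,4]>6])
E
```

```text
clock: 25.7
tcp_pos: [0.5658, 0.1101, 0.0324]
tcp_rot: [0.534, 3.096, 0.0]
force: [-2.7, -0.2, 5.3]
width: 0.177
finger_force: 59.8
clock: 26.53
tcp_pos: [0.5657, 0.1101, 0.0322]
tcp_rot: [0.534, 3.096, 0.0]
force: [0.9, -0.6, -0.1]
width: 0.998
finger_force: 0.0
clock: 27.37
tcp_pos: [0.5675, 0.1102, 0.1406]
tcp_rot: [0.533, 3.091, 0.002]
force: [0.2, 0.3, 0.9]
width: 1.0
finger_force: 0.0
3701 ((0.5659149885177612, 0.11028881371021271), 0.0341184139251709) 0.062223307751472
plane [ 0.00225171 -0.00040647  0.06095109]
bar [0.56320826 0.11090221 0.09419575] ((0.5651472806930542, 0.11046001315116882), (0.015985699370503426, 0.051244720816612244), 69.7930679321289)
[[212, 163, 9, 24, 69], [163, 164, 48, 41, 346], [306, 184, 24, 24, 439], [197, 192, 24, 23, 146], [227, 196, 4, 9, 25], [186, 199, 7, 5, 11], [160, 206, 14, 43, 155], [166, 206, 54, 49, 986], [179, 208, 16, 9, 91], [172, 256, 42, 24, 730], [165, 277, 4, 3, 10]]
```

View pics/f1.png

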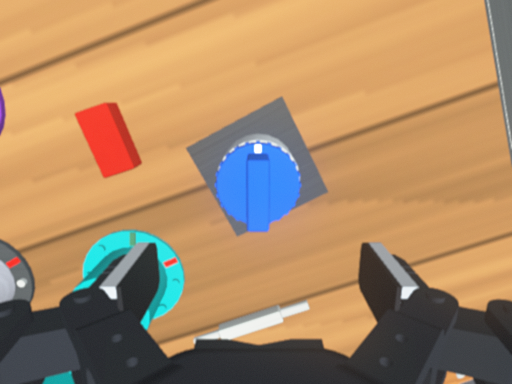

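The cap sits flat in the stub at (258,185): head top at 0.0622 m (expected 0.062), centre within 0.5 mm, tilt 0.002 rad. The gripper is clear and the bystanders are undisturbed, so I hand in.

```bash
python3 -c "
from plant import sign_off
print(sign_off())"
```

```text
the job is handed in; nothing more can be done
None
```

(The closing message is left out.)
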